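Lock the sample cell into the indexing stage and hold the index pin out

TASK

On the round indexing stage, push the sample cell fully down into its socket by its bar grip and turn it clockwise to its stop so that it stays locked. Then take the round knob of the sprung index plunger, pull it straight up as far as it goes so that the pin leaves its hole and the dial swings round to its next station, and finish while still gripping the knob and holding the pin fully up. Do not disturb the dish, the vial and the pot that stand near.

Things in the scene. Friction and masses are not known exactly. Their poses are not given: they have to be found in the camera images.
- cell_grip (a point): centre of the sample cell's grip: an upright black bar 14 mm wide (its x), 36 mm long (its y), 26 mm high, on a 44 mm round flange whose top is 13 mm below this point. z is up. Unlocked, this point is 83 mm above the bench; fully down, 14 mm lower. The cell stands in one of four steel sockets (47 mm across, 19 mm high) on the dial; the other three are empty.
- cell_push (a joint): how far the cell is pushed down into its socket, m: 0 = up (start), 0.014 = fully down. A spring pushes it up with about 4 N at the start and 6 N fully down. Only when it is deeper than about 0.0117 can it be turned; once turned, lugs hold it at about 0.0115.
- cell (a joint): turn of the cell about the vertical, rad, growing clockwise seen from above: 0 = unlocked (start), 1.0 = locked, at its stop. It turns lightly (under 0.1 N m) while pushed down, and the lugs block it while up.
- plunger_knob (a point): centre of the knurled black round knob of the index plunger, 24 mm diameter, 30 mm high, its axis upright (z up, the pull direction). With the pin seated this point is 97 mm above the bench; the knob's underside is 15 mm below this point, and 4 mm below that begins a steel nut and the aluminium bracket arm (34 mm wide), whose underside is 53 mm above the bench.
- pin_tip (a point): lower end of the 8 mm steel pin under the knob. Seated, it is 8 mm deep in a 10 mm hole of the dial; the dial's top is 30 mm above the bench.
- plunger (a joint): how far the plunger is pulled up, m: 0 = seated (start), 0.020 = fully up, at its stop. Its spring pulls down with about 4.5 N at the start and 8.5 N fully up; let go, it falls back.
- dial (a joint): turn of the dial, rad, clockwise seen from above: 0 = start, held by the pin, 1.571 = next station, at its stop. A weak return spring (about 0.1 N m) turns it by itself in about 2 s once the pin is lifted out (plunger above about 0.009), carrying the cell with it, away from the plunger.
- stage: fixed base of the indexing stage, a round grey casting of 200 mm diameter with the aluminium bracket at its -y side; origin on the bench under the dial's axis, z up. The dial is 184 mm across. In this frame the cell stands at x -34, y +34 mm at the start and at x +34, y +34 mm after the swing; the plunger at x 0, y -78 mm.
- petri: small shallow dish with lid, 58 mm diameter, 13 mm high, loose; origin under its centre. Leave alone.
- vial: small capped vial, 25 mm diameter, 60 mm high, loose; origin under its centre. Leave alone.
- pot: sample pot with screw lid, 46 mm diameter, 57 mm high, loose; origin under its centre. Leave alone.

How it is judged:
By the outcome, as a careful person would: the job done as asked, in the order asked, and still so for the second after the job is handed in, while the arm keeps its last pose, push and grip.
It also fails if it takes over 43 s, if anything falls off the work surface, if the arm or the gripper's body presses on something with over 40 N, if the wrist force passes 120 N, or if a joint passes its speed limit or range.

ROBOT

A 7-joint arm with a two-finger parallel gripper is mounted at the origin on a cart in front of the work surface, level with it; the furniture and walls round the work are solid. World frame = base frame: x ahead of the robot, y to its left, z up, the work surface at z = 0. Lengths are in m, angles in rad, forces in N, time in s.
With the tool pointing down it reaches from about 0.4 to 0.875 m from the base axis. Payload 19.3 kg.
Tool frame: the origin (TCP) lies at the very end of the fingers, on their centre line; the grasp point (between the pads) lies 19 mm behind it; z points along the fingers, y is the line along which they close (so a half turn about z gives the same grasp; the last joint's range is limited). The gripper opens to 85 mm and grips with 20 to 120 N. Pads are 22 mm wide; open, the fingers measure 114 mm over their backs; the gripper's body (76 mm by 85 mm) begins 54 mm behind the grasp point. The pads swing forward as they close: fully open they stand 13 mm farther back than shut.
Start: joints at [1.135, 0.521, -0.036, 1.599, 0.021, 1.021, -0.113], TCP at [0.224, -0.584, 0.231] pointing down, gripper open.
Joint ranges: [-2.91, 2.91], [-0.3, 2.13], [-1.5, 1.42], [0.17, 2.43], [-1.26, 4.41], [0.16, 1.93], [-2.52, 2.52]. Speed limits (rad/s): [1.89, 1.89, 2.39, 2.39, 3.01, 3.01, 3.01].

INTERFACE

Orientations are given as a unit quaternion [x, y, z, w].
In Python, from plant import get_state, snapshot, get_calibration, job_done, search_frame gives the robot as it stands. The module is installed in compiled form; this text tells all that it offers.
- The arm moves only by the tool jog_arm, never from a script. Its argument "targets" is one flat list of numbers, 7 for each row, row after row: the turn, a rotation vector about the tool's x, y, z in degrees, then the shift along the tool's x, y, z in cm, then the closure, from -1 (fully open) to 1 (shut), so that 0 is half open. In form: [rx, ry, rz, x, y, z, hand, rx, ry, rz, x, y, z, hand, ...]. A call has 1 to 12 rows; each row shifts and turns the commanded pose from where the row before left it, along the tool's axes as they then stand; what a row does not reach is not made up. A row lasts 1/8 s, in which the tool goes at most 62.5 mm and 10.7 degrees, less where a joint would pass 70% of its speed; a pose out of reach is approached as far as the arm can. A call with a gripper value outside its range is refused whole. The fingers move at their own pace and stop on an object; "newtons" is the grip in N (left out, the last holds). Time passes only in rows, so rows that do not move let the fingers close. It gives the time, the measured TCP pose, the force, the opening and the grip force at its end, in the units of the state.
- get_state(): the state, without advancing time (a new reading comes with each control period).
- snapshot(name): name is "side" or "top"; returns (picture, depth): 420x560x3 uint8, red, green, blue; 420x560 float32, m along the optical axis (not along the pixel's ray), 0 where there is no reading.
- get_calibration(name): a dict with "K" (3x3 intrinsics, pixels), "T" (4x4, takes a point from camera to world coordinates). Camera axes: x right, y down, z forward; pixel columns grow to the right and rows downward; lengths in m; the calibration is good to about 2 mm. A picture is of the moment at which its call begins. get_calibration takes no time and is no camera call.
- job_done(): hands the job in; it is judged then, once.
Trained networks look in the newest picture that a camera, given by its name, has taken for a name from the list of things; names that differ only in an ending like _2 or _b are one class to them, and where a whole thing is asked for, a point or a joint stands for the part that bears it (a point fixed in the world has none). Each returns a list of dicts, best first, with "p" (0 to 1); they miss things now and then, are a little off and sometimes report something else, mostly with a low value. They report only what shows in the picture. A call takes as long as a camera call.
- search_frame(camera, target): "position" ([x, y, z] in m, in world coordinates, good to about 4 mm: the middle of the surface that is visible of it).
The state is a dict: "clock": time; "joint_positions": joint angles; "dq": joint speeds; "effort": joint torques, N m; "position": TCP position; "orientation": TCP orientation; "force": force on the tool from outside, world axes, zero at the start; "torque": the same for the moment, N m; "gripper_width": opening from 0.0 (shut) to 1.0 (fully open); "grip_force": force on a finger pad.
Only numpy, scipy, OpenCV 4.12 (cv2) and the standard library are available. Lean on these libraries where they do the work, as an engineer would, in place of code of your own. Each camera call takes 0.05 s, during which the arm holds its last target. There are 200 camera calls.

## Working session

There is one attempt and no reset: what is moved stays moved. The work goes in short steps, Python scripts to look and compute and a tool call to move; the robot and the scene stay as the last step left them, time stands still between calls to the robot, and variables do not carry over. Pictures are saved under pics/ and viewed, at most 10 in all, crops included, and the job is handed in when it is done.

Besides the shell and the picture viewer there is one more tool, called after "Emit:" by a JSON object that holds its "api" and its "payload". jog_arm: Moves the arm, as the interface text tells. Its arguments: {"type":"object","properties":{"targets":{"type":"array"},"newtons":{"type":"number"}},"required":["targets"]}

```bash
mkdir -p pics
python3 - <<'E'
from plant import *
import cv2,numpy as np
s=get_state();print({k:np.round(v,4) for k,v in s.items()})
for c in ("top","side"):
    im,d=snapshot(c);cv2.imwrite(f"pics/{c}0.png",im[:,:,::-1]);np.save(f"pics/{c}0.npy",d)
    k=get_calibration(c);print(c,np.round(k["K"],1).tolist(),np.round(k["T"],3).tolist())
    for n in("cell_grip","plunger_knob","stage","petri","vial","pot","cell","dial"):
        try: print(n,[(np.round(r["position"],4).tolist(),round(r["p"],2)) for r in search_frame(c,n)[:2]])
        except Exception as e: print(n,e)
E
```

```text
{'clock': np.float64(0.0), 'joint_positions': array([ 1.1348,  0.522 , -0.0364,  1.6   ,  0.0212,  1.0211, -0.1128]), 'dq': array([ 0.0012,  0.0002,  0.0012, -0.0001,  0.0001,  0.0004, -0.0013]), 'effort': array([ 1.70000e-03, -9.27098e+01,  1.98020e+00, -3.69925e+01,
        1.78000e-02,  8.50000e-03,  0.00000e+00]), 'position': array([ 0.2234, -0.5834,  0.2307]), 'orientation': array([ 9.833e-01,  1.819e-01, -1.000e-04, -5.000e-04]), 'force': array([-0.7661, -0.2487,  1.1264]), 'torque': array([ 0.0121, -0.0021,  0.0136]), 'grip_force': np.float64(0.0), 'gripper_width': np.float64(1.0022)}
top [[447.1, 0.0, 284.7], [0.0, 447.1, 215.9], [0.0, 0.0, 1.0]] [[0.025, -0.991, 0.132, 0.307], [-0.998, -0.017, 0.059, -0.283], [-0.056, -0.134, -0.989, 0.933], [0.0, 0.0, 0.0, 1.0]]
cell_grip [([0.479, -0.2468, 0.0699], 0.6)]
plunger_knob [([0.4657, -0.3654, 0.1058], 0.44)]
stage [([0.4598, -0.3644, 0.1092], 0.7), ([0.4886, -0.3006, 0.0293], 0.62)]
petri [([0.384, -0.1684, 0.0128], 0.97)]
vial [([0.4604, -0.1494, 0.0476], 0.6)]
pot [([0.3405, -0.2646, 0.0604], 0.94), ([0.461, -0.1494, 0.0479], 0.74)]
cell [([0.4807, -0.2495, 0.0762], 0.63)]
dial [([0.4951, -0.2868, 0.0337], 0.64)]
side [[423.8, 0.0, 276.2], [0.0, 423.8, 216.7], [0.0, 0.0, 1.0]] [[-0.954, -0.176, 0.244, 0.207], [-0.299, 0.489, -0.819, 0.437], [0.025, -0.854, -0.519, 0.518], [0.0, 0.0, 0.0, 1.0]]
cell_grip [([0.4834, -0.2345, 0.0687], 0.89)]
plunger_knob [([0.4603, -0.3559, 0.0994], 0.46)]
stage [([0.4718, -0.2622, 0.0302], 0.8), ([0.4849, -0.2618, 0.03], 0.17)]
petri [([0.3765, -0.1658, 0.0181], 0.74)]
vial [([0.4618, -0.1395, 0.0386], 0.55)]
pot [([0.3366, -0.2458, 0.0421], 0.58), ([0.4807, -0.2359, 0.0683], 0.49)]
cell [([0.4797, -0.2344, 0.0685], 0.59)]
dial [([0.4845, -0.2613, 0.028], 0.95)]
```

Run:
```python
import cv2
t=cv2.imread("pics/top0.png");s=cv2.imread("pics/side0.png")
cv2.imwrite("pics/t1.png",cv2.resize(t[60:360,100:500],(800,600),interpolation=2));cv2.imwrite("pics/s1.png",cv2.resize(s,(784,588)))
```

```text
(no output)
```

View pics/t1.png

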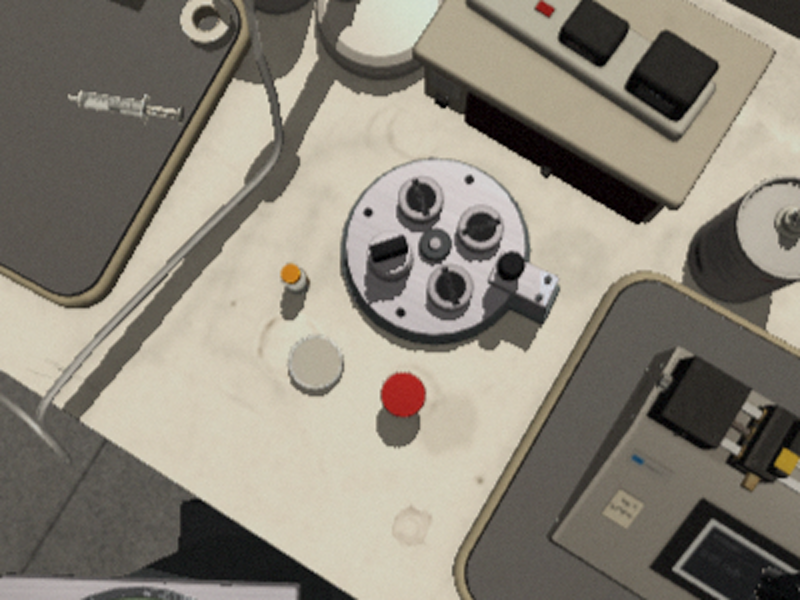

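View pics/s1.png

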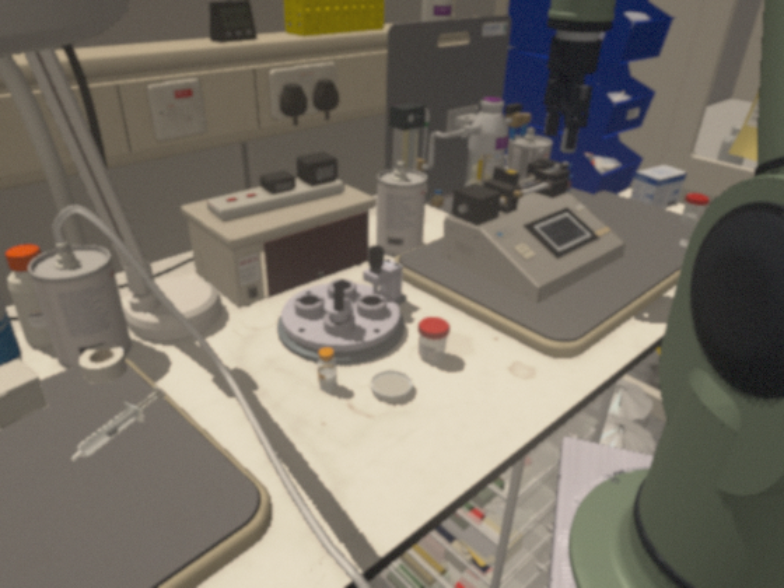

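The top crop shows the stage (centre about 436,243), the black bar grip at (388,247), the knob at (510,264), the vial at (292,277), the dish at (316,362) and the pot at (403,395). I'll measure the grip and knob from depth.

```bash
cat > h.py <<'E'
from plant import *
import cv2,numpy as np
def cloud(c,d):
    k=get_calibration(c);K,T=k["K"],np.array(k["T"])
    v,u=np.mgrid[:d.shape[0],:d.shape[1]]
    p=np.stack([(u-K[0][2])/K[0][0]*d,(v-K[1][2])/K[1][1]*d,d],-1)
    return p@T[:3,:3].T+T[:3,3]
def ray(c,u,v,z):
    k=get_calibration(c);K,T=k["K"],np.array(k["T"])
    r=T[:3,:3]@np.array([(u-K[0][2])/K[0][0],(v-K[1][2])/K[1][1],1]);o=T[:3,3]
    return (o+r*(z-o[2])/r[2])[:2]
E
python3 - <<'E'
from h import *
for c in("top","side"):
    im=cv2.imread(f"pics/{c}0.png").max(2);P=cloud(c,np.load(f"pics/{c}0.npy"))
    def near(x,y,r,lo,hi,dark=255): 
        m=(np.hypot(P[...,0]-x,P[...,1]-y)<r)&(P[...,2]>lo)&(P[...,2]<hi)&(im<dark);return P[m]
    g=near(.48,-.245,.03,.085,.11); k=near(.463,-.362,.025,.102,.13)
    print(c,len(g),np.round(g.mean(0),4),cv2.minAreaRect((g[:,:2]*1000).astype(np.float32)))
    print(len(k),np.round(k.mean(0),4),cv2.minAreaRect((k[:,:2]*1000).astype(np.float32)))
    d=near(.49,-.29,.13,.024,.035)
    print("dial",len(d),np.median(d[:,2]),cv2.minEnclosingCircle((d[:,:2]*1000).astype(np.float32)))
print("axis guess",ray("top",318,181.5,.042),"knob",ray("top",355,192,.112),"grip",ray("top",294,183,.096))
E
```

```text
top 149 [ 0.4826 -0.2488  0.0945] ((483.2354431152344, -248.55955505371094), (14.291505813598633, 35.07987594604492), 19.000768661499023)
141 [ 0.4651 -0.364   0.1101] ((465.5215148925781, -363.9681701660156), (24.031850814819336, 23.150850296020508), 64.4858169555664)
dial 3907 0.029176289987786097 ((493.43115234375, -308.0057067871094), 106.96125030517578)
side 88 [ 0.4804 -0.2414  0.0924] ((482.7983703613281, -245.93931579589844), (13.93459701538086, 36.96356201171875), 20.968534469604492)
71 [ 0.4638 -0.3596  0.1078] ((464.2763671875, -362.5141906738281), (23.94172477722168, 23.823740005493164), 67.02790069580078)
dial 1896 0.02808948141859194 ((488.616455078125, -305.032470703125), 108.03817749023438)
axis guess [ 0.49761467 -0.29586656] knob [ 0.46366598 -0.36354627] grip [ 0.48254861 -0.24941129]
```

Run:
```python
from h import *
for c in("top","side"):
    P=cloud(c,np.load(f"pics/{c}0.npy")).reshape(-1,3)
    a=np.array([.2234,-.5834]);b=np.array([.483,-.2475])
    for t in np.linspace(0,1,8):
        q=a+t*(b-a);m=np.hypot(*(P[:,:2]-q).T)<.09
        m&=(P[:,2]<.4)
        print(c,np.round(q,3),m.sum(),np.round(np.percentile(P[m,2],[50,99.5]),3) if m.any() else '')
```

```text
top [ 0.223 -0.583] 9874 [0.12  0.396]
top [ 0.26  -0.535] 11431 [0.12  0.396]
top [ 0.298 -0.487] 9524 [0.109 0.395]
top [ 0.335 -0.439] 8051 [0.03 0.17]
top [ 0.372 -0.391] 6443 [0.002 0.082]
top [ 0.409 -0.343] 6133 [0.002 0.112]
top [ 0.446 -0.295] 6185 [0.029 0.112]
top [ 0.483 -0.248] 5803 [0.029 0.096]
side [ 0.223 -0.583] 5029 [0.159 0.399]
side [ 0.26  -0.535] 5598 [0.14  0.399]
side [ 0.298 -0.487] 5535 [0.096 0.396]
side [ 0.335 -0.439] 6252 [0.029 0.167]
side [ 0.372 -0.391] 4272 [-0.002  0.095]
side [ 0.409 -0.343] 3783 [0.007 0.11 ]
side [ 0.446 -0.295] 3902 [0.028 0.11 ]
side [ 0.483 -0.248] 4330 [0.027 0.094]
```

Emit:
{"api": "jog_arm", "payload": {"targets": [0, 0, 0, 3.63, -2.21, 0, -1, 0, 0, 0, 3.63, -2.21, 0, -1, 0, 0, 0, 3.63, -2.21, 0, -1, 0, 0, 0, 3.63, -2.21, 0, -1, 0, 0, 0, 3.63, -2.21, 0, -1, 0, 0, 0, 3.63, -2.21, 0, -0.5, 0, 0, 0, 3.63, -2.21, 0, -0.2, 0, 0, 0, 3.63, -2.21, 0, 0, 0, 0, 0, 3.63, -2.21, 0, 0, 0, 0, 0, 3.63, -2.21, 0, 0], "newtons": 60}}

```text
clock: 2.15
position: [0.4843, -0.2463, 0.2314]
orientation: [0.983, 0.182, 0.0, 0.0]
force: [1.1, 0.1, -0.3]
gripper_width: 0.496
grip_force: 0.0
```

Emit:
{"api": "jog_arm", "payload": {"targets": [0, 0, -9.8, 0, 0, 0, 0, 0, 0, -9.8, 0, 0, 0, 0, 0, 0, -9.8, 0, 0, 0, 0, 0, 0, -9.8, 0, 0, 0, 0, 0, 0, -9.8, 0, 0, 0, 0, 0, 0, -9.8, 0, 0, 0, 0, 0, 0, -9.8, 0, 0, 0, 0, 0, 0, -9.8, 0, 0, 0, 0, 0, 0, -9.8, 0, 0, 0, 0, 0, 0, 0, 0, 0, 2, 0, 0, 0, 0, 0, 0, 2, 0, 0, 0, 0, 0, 0, 0, 0]}}

```text
clock: 3.65
position: [0.4829, -0.2472, 0.1904]
orientation: [0.58, 0.815, -0.0, -0.001]
force: [0.4, 0.2, 0.7]
gripper_width: 0.5
grip_force: 0.0
```

Emit:
{"api": "jog_arm", "payload": {"targets": [0, 0, 0, 0, 0, 2.5, 0, 0, 0, 0, 0, 0, 2.5, 0, 0, 0, 0, 0, 0, 2.5, 0, 0, 0, 0, 0, 0, 2, 0, 0, 0, 0, 0, 0, 1.1, 0, 0, 0, 0, 0, 0, 1, 0, 0, 0, 0, 0, 0, 0, 0]}}

```text
clock: 4.53
position: [0.4835, -0.2474, 0.0752]
orientation: [0.58, 0.815, -0.0, -0.0]
force: [0.0, -0.4, 0.4]
gripper_width: 0.5
grip_force: 0.0
```

Run:
```python
from h import *
im,d=snapshot("side");cv2.imwrite("pics/s2.png",cv2.resize(im[140:300,160:360,::-1],(750,600),interpolation=2))
s=get_state();print(s["position"],s["force"])
```

```text
[ 0.48366698 -0.2474842   0.07561929] [-0.01180566 -0.50267486  0.86895526]
```

View pics/s2.png

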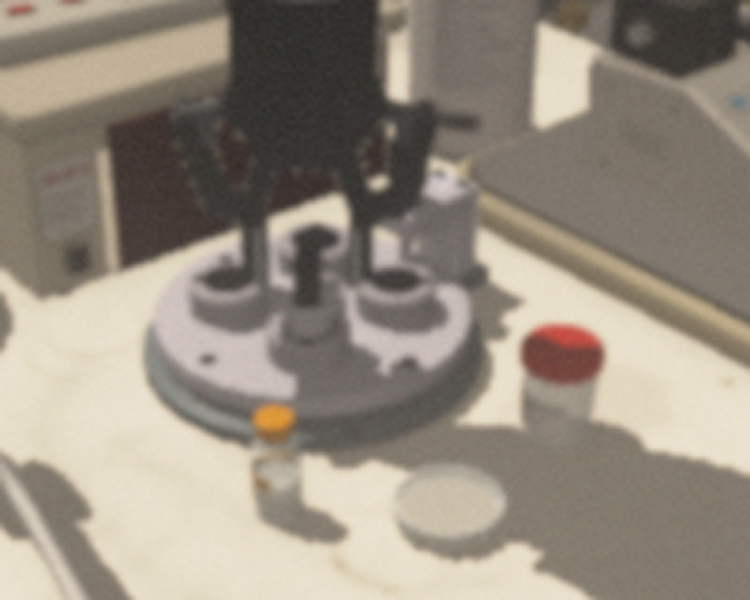

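The fingers (x≈255 and 360) straddle the bar (308) evenly, so I'll close on it.

Emit:
{"api": "jog_arm", "payload": {"targets": [0, 0, 0, 0, 0, 0, 1, 0, 0, 0, 0, 0, 0, 1, 0, 0, 0, 0, 0, 0, 1, 0, 0, 0, 0, 0, 0, 1, 0, 0, 0, 0, 0, 0, 1, 0, 0, 0, 0, 0, 0, 1], "newtons": 60}}

```text
clock: 5.32
position: [0.4837, -0.2475, 0.0754]
orientation: [0.58, 0.815, 0.0, 0.0]
force: [3.0, -0.8, 2.3]
gripper_width: 0.147
grip_force: 61.5
```

Emit:
{"api": "jog_arm", "payload": {"targets": [0, 0, 0, 0, 0, 0.4, 1, 0, 0, 0, 0, 0, 0.4, 1, 0, 0, 0, 0, 0, 0.4, 1, 0, 0, 0, 0, 0, 0.15, 1, 0, 0, 0, 0, 0, 0, 1, 0, 0, 0, 0, 0, 0, 1]}}

```text
clock: 6.08
position: [0.4837, -0.2475, 0.062]
orientation: [0.58, 0.815, 0.0, 0.0]
force: [2.6, -1.4, 7.3]
gripper_width: 0.153
grip_force: 62.3
```

Emit:
{"api": "jog_arm", "payload": {"targets": [0, 0, 0, 0, 0, 0.1, 1, 0, 0, 0, 0, 0, 0.05, 1, 0, 0, 0, 0, 0, 0, 1]}}

```text
clock: 6.45
position: [0.4841, -0.2475, 0.0616]
orientation: [0.58, 0.815, -0.0, 0.001]
force: [-3.5, 2.3, 31.7]
gripper_width: 0.147
grip_force: 65.9
```

Emit:
{"api": "jog_arm", "payload": {"targets": [0, 0, 0, 0, 0, -0.06, 1, 0, 0, 6, 0, 0, 0, 1, 0, 0, 7, 0, 0, 0, 1, 0, 0, 7, 0, 0, 0, 1, 0, 0, 7, 0, 0, 0, 1, 0, 0, 7, 0, 0, 0, 1, 0, 0, 7, 0, 0, 0, 1, 0, 0, 7, 0, 0, 0, 1, 0, 0, 6, 0, 0, 0, 1, 0, 0, 3, 0, 0, 0, 1, 0, 0, 0, 0, 0, 0, 1]}}

```text
clock: 7.82
position: [0.4847, -0.2477, 0.0618]
orientation: [0.898, 0.439, 0.001, 0.001]
force: [3.3, -0.6, 18.7]
gripper_width: 0.149
grip_force: 63.7
```

Run:
```python
from h import *
s=get_state();print(s["position"],s["force"],s["torque"],2*np.degrees(np.arctan2(s["orientation"][1],s["orientation"][0])),s["joint_positions"])
```

```text
[ 0.48467885 -0.24770677  0.06179146] [ 3.29080523 -0.60504359 18.73735063] [-0.19204097 -0.81984944  0.09817367] 52.11611715436273 [ 0.45497326  0.63915474 -0.12570425  1.9352967   0.1386843   0.57271534
 -0.4238842 ]
```

Emit:
{"api": "jog_arm", "payload": {"targets": [0, 0, 2, 0, 0, 0, 1, 0, 0, 2, 0, 0, 0, 1, 0, 0, 0, 0, 0, 0, 1]}}

```text
clock: 8.2
position: [0.4855, -0.2475, 0.0619]
orientation: [0.913, 0.408, 0.001, 0.001]
force: [7.6, 0.1, 15.2]
gripper_width: 0.146
grip_force: 64.1
```

Run:
```python
from h import *
s=get_state();print(s["position"],s["force"],s["torque"],2*np.degrees(np.arctan2(s["orientation"][1],s["orientation"][0])))
```

```text
[ 0.48547357 -0.24747713  0.06185407] [ 7.63270336  0.1296716  15.21002168] [-0.04605035 -1.82784755  0.84679289] 48.21972102520321
```

Emit:
{"api": "jog_arm", "payload": {"targets": [0, 0, 0, 0, 0, -0.1, 1, 0, 0, 0, 0, 0, 0, 0, 0, 0, 0, 0, 0, 0, 0, 0, 0, 0, 0, 0, 0, 0, 0, 0, 0, 0, 0, -2, 0, 0, 0, 0, 0, 0, -4, 0, 0, 0, 0, 0, 0, -4, 0, 0, 0, 0, 0, 0, -2, 0]}}

```text
clock: 9.2
position: [0.4837, -0.2477, 0.1838]
orientation: [0.913, 0.408, 0.001, 0.001]
force: [-0.1, -0.9, -0.6]
gripper_width: 0.501
grip_force: 0.0
```

Emit:
{"api": "jog_arm", "payload": {"targets": [0, 0, 0, -2.47, 1.58, 0, 0, 0, 0, 0, -2.47, 1.58, 0, 0, 0, 0, 0, -2.47, 1.58, 0, 0, 0, 0, 0, -2.47, 1.58, 0, 0, 0, 0, 0, 0, 0, 0, 0]}}

```text
clock: 9.82
position: [0.4634, -0.3652, 0.1814]
orientation: [0.914, 0.407, -0.001, -0.0]
force: [1.1, 0.2, -0.1]
gripper_width: 0.499
grip_force: 0.0
```

Run:
```python
from h import *
im,d=snapshot("side");im2,d2=snapshot("top")
a=cv2.resize(im[140:300,170:330,::-1],(400,400));b=cv2.resize(im2[100:260,240:400,::-1],(400,400))
cv2.imwrite("pics/c3.png",np.hstack([a,b]))
for c,D in(("side",d),("top",d2)):
    P=cloud(c,D).reshape(-1,3)
    m=(np.hypot(P[:,0]-.483,P[:,1]+.2475)<.025)&(P[:,2]>.071)&(P[:,2]<.12);g=P[m]
    if len(g)>5: print(c,len(g),np.percentile(g[:,2],[50,90]),cv2.minAreaRect((g[:,:2]*1000).astype(np.float32)))
    m=(np.hypot(P[:,0]-.465,P[:,1]+.3635)<.02)&(P[:,2]>.1)&(P[:,2]<.118);g=P[m]
    if len(g)>5: print("knob",len(g),cv2.minAreaRect((g[:,:2]*1000).astype(np.float32)))
print(get_state()["position"])
```

```text
side 142 [0.08040615 0.08279242] ((482.762939453125, -246.6767120361328), (37.47097396850586, 16.522825241088867), 52.900611877441406)
knob 82 ((464.4083557128906, -361.54852294921875), (24.292470932006836, 23.80730628967285), 18.51899528503418)
[ 0.46441482 -0.362828    0.18157473]
```

View pics/c3.png

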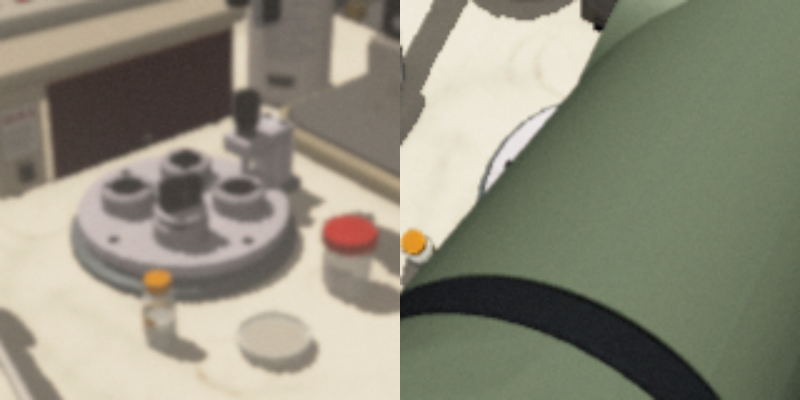

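The left panel shows the cell low in its socket with its bar turned about 58° (bar at 180,195), the dish, vial and pot untouched, and the knob free at (246,110). So the cell is locked, and I'll go down on the knob.

Emit:
{"api": "jog_arm", "payload": {"targets": [0, 0, 0, 0, 0, 3, 0, 0, 0, 0, 0, 0, 3, 0, 0, 0, 0, 0, 0, 2.2, 0, 0, 0, 0, 0, 0, 1.4, 0, 0, 0, 0, 0, 0, 0, 0, 0, 0, 0, 0, 0, 0, 0.5, 0, 0, 0, 0, 0, 0, 1, 0, 0, 0, 0, 0, 0, 1, 0, 0, 0, 0, 0, 0, 1, 0, 0, 0, 0, 0, 0, 1], "newtons": 70}}

```text
clock: 11.18
position: [0.4666, -0.3645, 0.0874]
orientation: [0.913, 0.408, 0.001, 0.002]
force: [7.5, -6.7, -2.9]
gripper_width: 0.254
grip_force: 68.7
```

Emit:
{"api": "jog_arm", "payload": {"targets": [0, 0, 0, 0, 0.1, 0, 1, 0, 0, 0, 0, 0.1, 0, 1, 0, 0, 0, 0, 0, 0, 1]}}

```text
clock: 11.55
position: [0.4667, -0.3647, 0.0873]
orientation: [0.913, 0.408, 0.0, 0.001]
force: [-1.7, 2.3, 11.9]
gripper_width: 0.252
grip_force: 70.4
```

Emit:
{"api": "jog_arm", "payload": {"targets": [0, 0, 0, 0, 0, -0.4, 1, 0, 0, 0, 0, 0, -0.4, 1, 0, 0, 0, 0, 0, -0.4, 1, 0, 0, 0, 0, 0, -0.4, 1, 0, 0, 0, 0, 0, -0.3, 1, 0, 0, 0, 0, 0, 0, 1, 0, 0, 0, 0, 0, 0, 1]}}

```text
clock: 12.42
position: [0.4666, -0.3646, 0.1051]
orientation: [0.913, 0.408, 0.0, 0.0]
force: [6.3, -1.4, -8.3]
gripper_width: 0.251
grip_force: 68.8
```

Emit:
{"api": "jog_arm", "payload": {"targets": [0, 0, 0, 0, 0, -0.15, 1, 0, 0, 0, 0, 0, 0, 1, 0, 0, 0, 0, 0, 0, 1]}}

```text
clock: 12.8
position: [0.4666, -0.3646, 0.1066]
orientation: [0.913, 0.408, 0.0, 0.0]
force: [7.0, -1.9, -8.2]
gripper_width: 0.255
grip_force: 68.9
```

Emit:
{"api": "jog_arm", "payload": {"targets": [0, 0, 0, 0, 0, -0.1, 1, 0, 0, 0, 0, 0, 0, 1, 0, 0, 0, 0, 0, 0, 1]}}

```text
clock: 13.18
position: [0.4666, -0.3646, 0.1075]
orientation: [0.913, 0.408, 0.0, 0.0]
force: [6.3, -3.1, -8.9]
gripper_width: 0.248
grip_force: 70.0
```

Emit:
{"api": "jog_arm", "payload": {"targets": [0, 0, 0, 0, 0, -0.1, 1, 0, 0, 0, 0, 0, 0, 1, 0, 0, 0, 0, 0, 0, 1]}}

```text
clock: 13.55
position: [0.4665, -0.3645, 0.1077]
orientation: [0.913, 0.408, 0.0, 0.0]
force: [10.3, -5.7, -24.8]
gripper_width: 0.249
grip_force: 70.8
```

Emit:
{"api": "jog_arm", "payload": {"targets": [0, 0, 0, 0, 0, 0, 1, 0, 0, 0, 0, 0, 0, 1, 0, 0, 0, 0, 0, 0, 1, 0, 0, 0, 0, 0, 0, 1, 0, 0, 0, 0, 0, 0, 1, 0, 0, 0, 0, 0, 0, 1, 0, 0, 0, 0, 0, 0, 1, 0, 0, 0, 0, 0, 0, 1, 0, 0, 0, 0, 0, 0, 1, 0, 0, 0, 0, 0, 0, 1, 0, 0, 0, 0, 0, 0, 1, 0, 0, 0, 0, 0, 0, 1]}}

```text
clock: 15.05
position: [0.4666, -0.3645, 0.1076]
orientation: [0.913, 0.408, 0.0, 0.0]
force: [10.9, -5.9, -25.7]
gripper_width: 0.252
grip_force: 70.8
```

Run:
```python
from h import *
im,d=snapshot("side");cv2.imwrite("pics/s4.png",cv2.resize(im[140:300,160:360,::-1],(750,600),interpolation=2))
k=np.array([.465,-.3635]);a=np.radians(-25.7);R=np.array([[np.cos(a),-np.sin(a)],[np.sin(a),np.cos(a)]])
q=k+R@[34,.0]*.001+R@[0,.112];print("expected",q)
P=cloud("side",d).reshape(-1,3);m=(np.hypot(*(P[:,:2]-q).T)<.03)&(P[:,2]>.071)&(P[:,2]<.1);g=P[m]
print(len(g),cv2.minAreaRect((g[:,:2]*1000).astype(np.float32)),np.percentile(g[:,2],90))
print([r for r in search_frame("side","cell_grip")[:2]])
s=get_state();print(s["position"],s["force"])
```

```text
expected [ 0.54420644 -0.27732378]
108 ((542.801513671875, -275.9085388183594), (15.656035423278809, 37.74121856689453), 53.69328308105469) 0.0827862901509431
[{'position': [0.5463, -0.2701, 0.0658], 'p': 0.86}]
[ 0.46650035 -0.36454521  0.10763994] [  9.90350155  -4.93534465 -24.78639426]
```

View pics/s4.png

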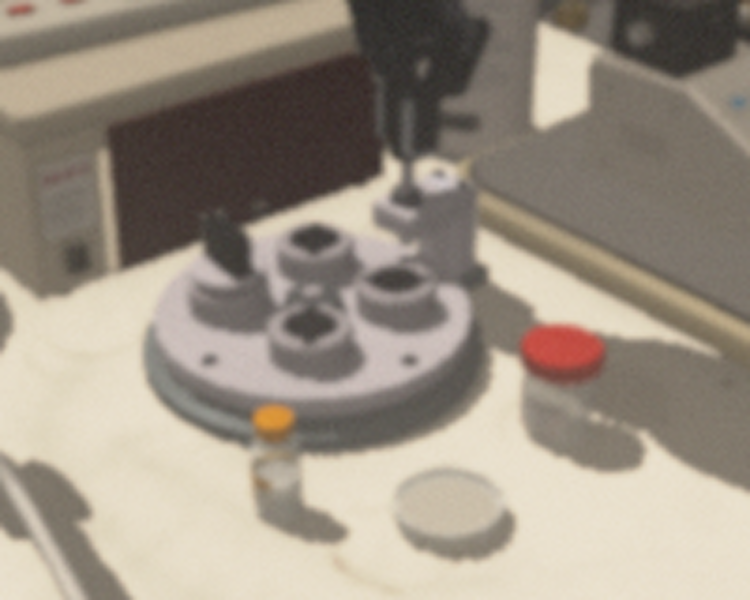

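The cell now stands at its next-station position (bar at 225,245). It is still down and turned, the plunger is held up at (405,170), and the dish, vial and pot are in place.

```bash
python3 -c "from plant import *;print(job_done())"
```

```text
the job is handed in; nothing more can be done
None
```

I handed the job in at about 15 s of the 43 s allowed: the cell is pushed down and locked, the dial has swung to its next station, and the gripper is still on the knob, holding the plunger against its upper stop; the dish, vial and pot were not disturbed.

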